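# Slide a carved panel under the cleats of its holding board and snug the clamp

## Robot

A 6-joint arm with a two-finger parallel gripper is mounted at the origin on the work surface. World frame = base frame: x ahead of the robot, y to its left, z up, the work surface at z = 0. Lengths are in m, angles in degrees, forces in N, time in s.
With the tool pointing down it reaches from about 0.375 to 0.9 m from the base axis. Payload 3.1 kg.
Tool frame: the origin (TCP) lies on the centre line of the jaws, within the pads' length; the fingertips stand finger_overhang ahead of it and the grasp point (between the pads) lies 5 mm behind it (finger_overhang is the distance from the TCP to the fingertips, in m); z points along the fingers, y is the line along which they close (so a half turn about z gives the same grasp; the last joint's range is limited). The gripper opens to 87 mm and grips with 3 to 60 N. Pads are 19 mm wide; open, the fingers measure 117 mm over their backs; the gripper's body (75 mm by 190 mm) begins 51 mm behind the grasp point.
Start: joints at [55.204, 30.224, 82.088, -0, 67.689, -10.227], TCP at [0.26, 0.568, 0.237] pointing down, gripper open.
Joint ranges: [-176.69, 176.69], [-43.24, 126.21], [12.49, 139.97], [-82, 262], [0, 151.66], [-163.58, 163.58]. Speed limits (degrees/s): [159.86, 159.86, 180, 180, 180, 180].

## Interface

Orientations are given as a 3x3 rotation matrix whose columns are the frame's x, y, z axes.
In Python, from rig import read_state, capture, calibration, hand_in, finger_overhang gives the robot as it stands.
- The arm moves only by the tool send_rows, never from a script. Its argument "plan" is a list of rows, each a list of 5 numbers: the closure in counts, from 0 (fully open) to 255 (shut), then the shift along the tool's x, y, z in m, then the turn about the tool's z in rad. A call has 1 to 20 rows; each row shifts and turns the commanded pose from where the row before left it, along the tool's axes as they then stand; what a row does not reach is not made up. A row lasts 1/12 s, in which the tool goes at most 41.7 mm and 7.16 degrees, less where a joint would pass 70% of its speed; a pose out of reach is approached as far as the arm can. A call is refused whole if a number of a shift passes 0.0417 or a number of a turn 0.125, either way. A call with a gripper value outside its range is refused whole. The fingers move at their own pace and stop on an object; the grip force is fixed at half the most. Time passes only in rows, so rows that do not move let the fingers close. It gives the time, the measured TCP pose, the force, the opening and the grip force at its end, in the units of the state.
- read_state(): the state, without advancing time (a new reading comes with each control period).
- capture(name): name is "side" or "top" or "wrist"; returns (picture, depth): 400x640x3 uint8, blue, green, red; 400x640 float32, m along the optical axis (not along the pixel's ray), 0 where there is no reading.
- calibration(name): a dict with "fx", "fy", "cx", "cy" (pixels), "xyz" and "rotation" of the camera in the world. Camera axes: x right, y down, z forward; pixel columns grow to the right and rows downward; lengths in m; the calibration is good to about 2 mm. The wrist camera is an equidistant fisheye: a pixel r from the principal point sees the ray r / f radians off the axis. A picture is of the moment at which its call begins: read the wrist's pose just before it. calibration takes no time and is no camera call; for the wrist camera it gives the pose at the moment of the call.
- hand_in(): hands the job in; it is judged then, once.
The state is a dict: "time_s": time; "joint_positions": joint angles; "qvel": joint speeds; "tau": joint torques, N m; "position": TCP position; "tcp_rot": TCP orientation; "force": force on the tool from outside, world axes, zero at the start; "moment": the same for the moment, N m; "opening": opening from 0.0 (shut) to 1.0 (fully open); "grasp_force": force on a finger pad.
Only numpy, scipy, OpenCV 4.12 (cv2) and the standard library are available. Lean on these libraries where they do the work, as an engineer would, in place of code of your own. Each camera call takes 0.05 s, during which the arm holds its last target. There are 200 camera calls.

## Task

Get the carved panel ready for sanding: lay it on the plywood holding board and slide it flat in under the two side cleats until it is fully home against the end stop. Then slide the clamp jaw along its bar until it presses snugly on the panel's free end, and leave it there without crushing the wood. Leave the other things on the bench where they are.

Things in the scene. Friction and masses are not known exactly. Their poses are not given: they have to be found in the camera images.
- panel: Carved wooden panel, lying flat: rim 152 (x) by 142 (y), 8 mm thick; in its middle a carved block-like field 90 (x) by 56 (y) standing 20 mm above the rim (top 28 mm above the underside, carving up to 5 mm more). About 0.22 kg; held across the 56 mm sides. Origin: centre of underside, x its long way, z up. Goes in lengthways, either end first. May have changed places with the blank.
- blank: Bystander: a plain uncarved board, 150 x 110 x 22 mm, lying flat on the bench. Origin: centre of the underside.
- holding_board: Fixed plywood holding board, 325 x 200, bed top 18 mm above the bench. Origin on the bench; x the way the panel slides in, y across. Bed from x = -150 to 175. Loading area up to x = 20; splayed lead-in walls x = 21 to 40 (11 mm high, no lip); side cleats with lips x = 40 to 150; end stop face at x = 150 (26 mm high). The clamp's steel bar is flush in the bed along y = 0.
- mouth (a point): Point on the bed's top midway between the cleats where their lips begin (x = 40 mm of the board); axes as the board's. Between the cleat walls it is 147 mm wide, 5 mm more than the panel. The lips overhang inward, leaving 124 mm open between them; their underside is 11 mm and their top 19 mm above the bed.
- stop_face (a point): Point on the bed's top at the foot of the end stop's face, midway between the cleats; axes as the board's, x points into the stop. The panel is home when its leading edge touches this face: its origin is then 76 mm short of this point.
- clamp_jaw (a joint): Slide of the clamp jaw along the bar, m: 0 = fully back, pad face 335 mm from the stop face; grows towards the stop, to 0.200 at most. It meets a panel that is home at 0.183. It drags with about 3 N plus 6 N per m/s and stays where it is left. Starts at 0 to 0.025, clear of the loading area.
- jaw_face (a point): Centre of the jaw's rubber pad face, 17 mm above the bed; axes as the board's, x towards the stop. Pad 40 wide, 30 high, 8 mm thick, soft: gives about 1 mm per 4 N, 5 mm at most. Behind it the black jaw body, 28 mm wide (y), from 8 to 46 mm behind the pad face, its top 30 mm above this point (a small button stands 3 mm higher).
- gouge: Bystander: a carving gouge with dark wooden handle, 240 mm long, 30 mm thick, lying on the bench. Origin at the ferrule, on the bench.
- grinder: Bystander: a green angle grinder, 275 mm long, 65 mm high, lying on the bench with its disc down. Origin near the middle, on the bench.
- flap_wheel: Bystander: a small abrasive flap wheel, 60 mm across and 22 mm thick with a thin shank up to 54 mm, lying flat on the bench. Origin: centre of the underside.
There are look-alikes about, which are no part of the job. What is shaped like the panel but grey is not meant.

How it is judged (in metres and radians):
On the way, in this order (a step that is already met when the one before it is completed fails the run):
1. the panel lies flat on the bed with its leading edge at least 30 mm in under the lips of the cleats (x of panel in the frame of stop_face above -0.156 m and y of panel in the frame of stop_face between -0.008 and 0.008 m and z of panel in the frame of stop_face between -0.004 and 0.0035 m and angle between panel's own z axis and vertical below 0.05 rad and angle between the x axis of panel and the x axis of stop_face, either way round below 0.08 rad), for 0.1 s.
2. the panel is home and the jaw presses on it with more than 4 N (x of panel in the frame of stop_face above -0.079 m and y of panel in the frame of stop_face between -0.008 and 0.008 m and z of panel in the frame of stop_face between -0.004 and 0.0035 m and angle between panel's own z axis and vertical below 0.05 rad and angle between the x axis of panel and the x axis of stop_face, either way round below 0.08 rad and contact force between panel and clamp_jaw above 4 N), for 0.1 s.
At the end, for the whole second after the job is handed in: The panel lies flat on the bed between the cleats, home within 3 mm of the end stop, with the jaw left up against its free end (stop to pad no more than the panel's 152 mm plus 3 mm in all), released and still; the bystanders within 30 mm of where they were (x of panel in the frame of stop_face above -0.079 m and y of panel in the frame of stop_face between -0.008 and 0.008 m and z of panel in the frame of stop_face between -0.004 and 0.0035 m and angle between panel's own z axis and vertical below 0.05 rad and angle between the x axis of panel and the x axis of stop_face, either way round below 0.08 rad and x of jaw_face in the frame of stop_face above -0.155 m and linear speed of panel below 0.01 m/s and contact force between the fingers and panel below 0.3 N and distance of each of blank, gouge, grinder, flap_wheel from where it was at the start of the episode below 0.03 m); the robot touches nothing.
It fails at once if the panel is crushed by the jaw with more than 70 N (contact force between panel and clamp_jaw above 70 N).
It fails at once if a bystander is pushed more than 50 mm (distance of any of blank, gouge, grinder, flap_wheel from where it was at the start of the episode above 0.05 m).
It also fails if it takes over 56 s, if anything falls off the work surface, if the arm or the gripper's body presses on something with over 40 N, if the wrist force passes 120 N, or if a joint passes its speed limit or range.

## Working session

There is one attempt and no reset: what is moved stays moved. The work goes in short steps, Python scripts to look and compute and a tool call to move; the robot and the scene stay as the last step left them, time stands still between calls to the robot, and variables do not carry over. Pictures are saved under pics/ and viewed, at most 11 in all, crops included, and the job is handed in when it is done.

Besides the shell and the picture viewer there is one more tool, called after "Request:" by a JSON object that holds its "name" and its "arguments". send_rows: Moves the arm, as the interface text tells. Its arguments: {"type":"object","properties":{"plan":{"type":"array","items":{"type":"array","items":{"type":"number"}}}},"required":["plan"]}

```bash
ls; mkdir -p pics
python3 - <<'E'
from rig import *
import cv2,numpy as np
s=read_state();print({k:np.round(v,3).tolist() for k,v in s.items()},finger_overhang)
for n in("top","side"):
    p,d=capture(n);cv2.imwrite(f"pics/{n}0.png",p);np.save(f"pics/{n}0.npy",d)
    print(n,calibration(n))
E
```

```text
pics
{'time_s': 0.0, 'joint_positions': [55.205, 30.278, 82.155, -0.001, 67.689, -10.228], 'qvel': [-0.07, -0.047, 0.049, -0.017, -0.06, 0.085], 'tau': [-0.0, -44.004, -17.659, 0.063, 0.058, -0.0], 'position': [0.259, 0.568, 0.236], 'tcp_rot': [[-0.909, 0.416, -0.001], [0.416, 0.909, -0.002], [0.0, -0.002, -1.0]], 'force': [-0.374, 0.552, -0.134], 'moment': [-0.025, 0.001, -0.022], 'grasp_force': 0.0, 'opening': 1.001} 0.014
top {'fx': 391.6625049447937, 'fy': 391.6625049447937, 'cx': 320.87774579602547, 'cy': 194.97518507881597, 'xyz': array([0.35951831, 0.01374783, 1.16136715]), 'rotation': array([[ 0.02340045, -0.98605657,  0.16475698],
       [-0.9995735 , -0.02595701, -0.01338103],
       [ 0.01747105, -0.16437359, -0.98624342]])}
side {'fx': 516.7610921048764, 'fy': 516.7610921048764, 'cx': 324.52888076221456, 'cy': 194.40752470577743, 'xyz': array([ 0.26409317, -0.92278457,  0.84815729]), 'rotation': array([[ 0.95911317, -0.17915239,  0.2191035 ],
       [-0.28299661, -0.61759624,  0.73381728],
       [ 0.00385238, -0.76581937, -0.6430442 ]])}
```

View pics/top0.png

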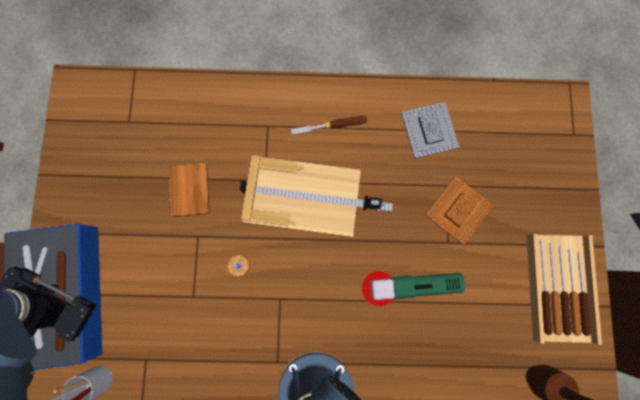

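View pics/side0.png

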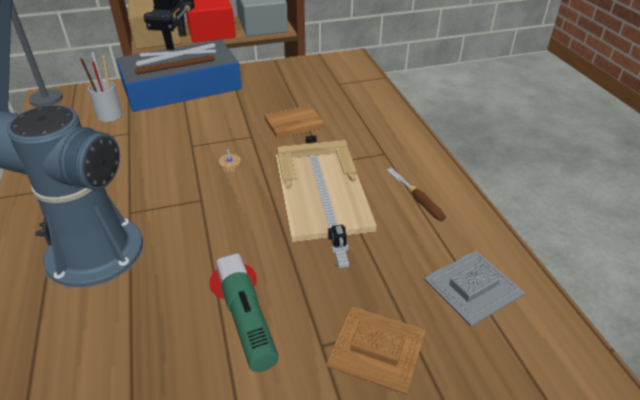

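The two pictures show the brown carved panel at top (460,210) / side (377,347). Things it could be taken for:
- The grey carved look-alike at top (431,129).
- The plain blank at top (188,190).

By the description I choose the brown one. The board is at about (303,195), with its stop to the left (+y) and its jaw at about (372,203).

```bash
cat > h.py <<'E'
import cv2,numpy as np
from rig import *
def cloud(d,c):
    v,u=np.mgrid[:d.shape[0],:d.shape[1]]
    P=np.stack([(u-c["cx"])/c["fx"]*d,(v-c["cy"])/c["fy"]*d,d],-1)
    return P@c["rotation"].T+c["xyz"]
def rect(Q):
    (c,s,a)=cv2.minAreaRect((Q[:,:2]*1000).astype(np.float32)); return np.round(c,1),np.round(s,1),round(a,2)
def proj(P,c):
    q=(np.asarray(P)-c["xyz"])@c["rotation"]; return q[...,0]/q[...,2]*c["fx"]+c["cx"],q[...,1]/q[...,2]*c["fy"]+c["cy"]
E
python3 - <<'E'
from h import *
for n,wins in(("top",dict(panel=(170,425,248,500),board=(150,236,240,365),jaw=(192,360,216,396))),("side",dict(panel=(300,320,392,430),board=(135,270,245,380),jaw=(220,325,270,355)))):
    d=np.load(f"pics/{n}0.npy");W=cloud(d,calibration(n))
    W[d==0]=np.nan
    for k,(a,b,c,e) in wins.items():
        w=W[a:c,b:e].reshape(-1,3);w=w[~np.isnan(w).any(1)];z=w[:,2]
        print(n,k,len(z),"z hist",np.histogram(z*1000,[-10,-3,3,5,10,14,16,18,20,22,26,30,34,40,46,55,70])[0])
        for lo,hi in {"panel":[(.004,.05),(.016,.05)],"board":[(.012,.055),(.013,.022),(.03,.06)],"jaw":[(.03,.08),(.05,.08)]}[k]:
            m=(z>lo)&(z<hi)
            if m.sum()>5: print("  ",lo,hi,m.sum(),rect(w[m]),w[m].mean(0).round(4))
p=cv2.imread("pics/top0.png");q=cv2.imread("pics/side0.png")
a=cv2.resize(p[145:245,230:500],(800,296),interpolation=cv2.INTER_CUBIC)
b=cv2.resize(q[290:395,310:450],(400,300),interpolation=cv2.INTER_CUBIC);c=cv2.resize(q[130:275,260:400],(400,300),interpolation=cv2.INTER_CUBIC)
cv2.imwrite("pics/crop1.png",np.vstack([a,np.hstack([b,c])]))
E
```

```text
top panel 5823 z hist [  58 2337  802 1149  797   52   11    9   13   37  210  294   54    0
    0    0]
   0.004 0.05 2971 (array([ 524.6, -427.6]), array([229. , 239.7]), 89.39) [ 0.5196 -0.4154  0.0132]
   0.016 0.05 628 (array([ 512.6, -430.8]), array([ 94.5, 101.6]), 51.41) [ 0.5195 -0.4114  0.0298]
top board 11564 z hist [  69 2804  803  280   41  240 1030 1982 1836  831   53   60  640  581
  259   55]
   0.012 0.055 7543 (array([549.5,  50.5]), array([364. , 201.3]), 83.86) [0.5475 0.0562 0.0241]
   0.013 0.022 5113 (array([549.5,  50.3]), array([354.3, 201.3]), 83.86) [0.5449 0.0291 0.0191]
   0.03 0.06 1557 (array([549.6,  50.9]), array([364.6, 191.5]), 84.03) [0.5583 0.1608 0.0413]
top jaw 863 z hist [  8 363 105  47   2   7  17  40  34  15   9   4   7   8  51 124]
   0.03 0.08 216 (array([ 527.1, -152.3]), array([54.2, 38.9]), 84.26) [ 0.5258 -0.1469  0.0603]
   0.05 0.08 179 (array([ 530.3, -151.7]), array([37.9, 54. ]), 2.29) [ 0.5267 -0.1485  0.0638]
side panel 10071 z hist [  31 4326  328 3035  863   31   37   34   34   90  790  455   17    0
    0    0]
   0.004 0.05 
[... 161 characters left out ...]
 0.5172 -0.42    0.0285]
side board 12052 z hist [  67 3842  453  157  120  293 1446 2353 1218  262  113  125  709  465
  175  243]
   0.012 0.055 7218 (array([549.6,  67.6]), array([505.9, 201.1]), 83.94) [0.5448 0.0447 0.0233]
   0.013 0.022 5346 (array([552.1,  91.1]), array([452.3, 201.1]), 83.94) [0.5419 0.0166 0.0187]
   0.03 0.06 1539 (array([545.4,  23. ]), array([416.4, 191.8]), 84.26) [0.5547 0.1321 0.0409]
side jaw 1490 z hist [  5 538  47  22  27  40 115 182  76  32  31  29  34  35  68 198]
   0.03 0.08 375 (array([ 523.6, -156.8]), array([58.5, 39.1]), 78.91) [ 0.5224 -0.1609  0.055 ]
   0.05 0.08 240 (array([ 528. , -158.8]), array([54.9, 33.3]), 86.5) [ 0.5241 -0.1608  0.0632]
```

View pics/crop1.png

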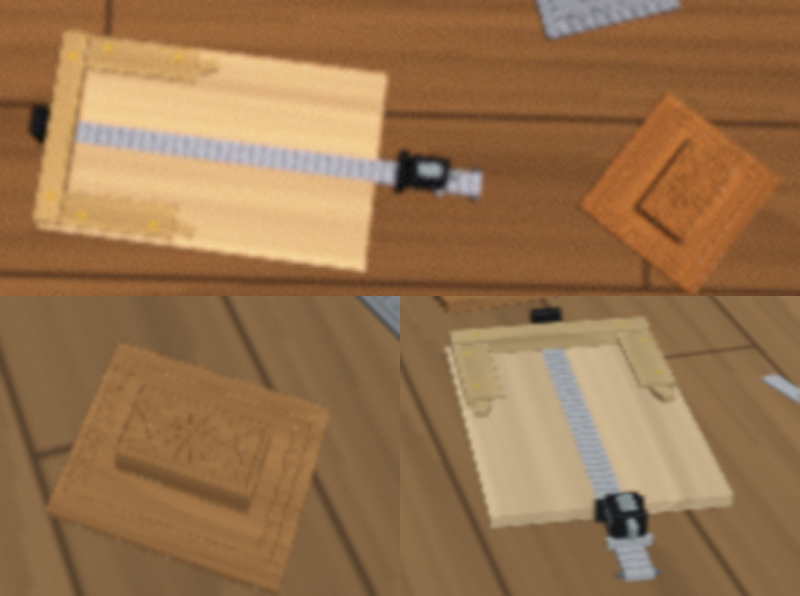

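The crop confirms it: the brown panel has a carved relief block, with its long side running lower-left to upper-right in the top view. The board's stop is at the left and the jaw at the right end of its bar. Next I refine the poses.

```bash
cat >> h.py <<'E'
def ext(P,c,ang,lo=.8,hi=99.2):
    a=np.radians(ang);R=np.array([[np.cos(a),np.sin(a)],[-np.sin(a),np.cos(a)]])
    q=(P[:,:2]-c)@R.T; return np.percentile(q,[lo,hi],axis=0).T*1000
E
python3 - <<'E'
from h import *
for n in("top","side"):
    d=np.load(f"pics/{n}0.npy");W=cloud(d,calibration(n)).reshape(-1,3);W=W[d.ravel()>0];z=W[:,2]
    c=np.array([.519,-.416]);
    r=np.linalg.norm(W[:,:2]-c,axis=1)
    print(n,"block",ext(W[(r<.07)&(z>.018)&(z<.04)],c,-38).round(1).tolist())
    print(n,"rim",ext(W[(r<.115)&(z>.0055)&(z<.04)],c,-38).round(1).tolist(),"rim z",np.median(z[(r>.055)&(r<.07)]), "table z",np.median(z[(r>.13)&(r<.15)]))
    c=np.array([.5495,.05]);a=84
    A=np.radians(a);q=(W[:,:2]-c)@np.array([[np.cos(A),np.sin(A)],[-np.sin(A),np.cos(A)]]).T
    m=(abs(q[:,0])<.19)&(abs(q[:,1])<.115)
    print(" bed",ext(W[m&(z>.013)&(z<.024)&(q[:,0]<.13)],c,a).round(1).tolist(),"bedz",np.median(z[(abs(q[:,0])<.1)&(abs(q[:,1])<.05)]))
    m2=m&(q[:,0]>.12)&(abs(q[:,1])<.06)&(z>.036)&(z<.05); print(" stop",m2.sum(),ext(W[m2],c,a,2,98).round(1).tolist())
    for s in(-1,1):
        m3=m&(q[:,0]>-.1)&(abs(q[:,0])<.12)&(s*q[:,1]>.05)&(z>.031)&(z<.05); print(" cleat",s,m3.sum(),ext(W[m3],c,a,2,98).round(1).tolist(),cv2.minAreaRect((W[m3][:,:2]*1000).astype(np.float32)))
    m4=(q[:,0]<-.15)&(q[:,0]>-.27)&(abs(q[:,1])<.03)&(z>.03); print(" jaw",m4.sum(),ext(W[m4&(z>.045)&(z<.08)],c,a,2,98).round(1).tolist())
# bar direction by colour (top)
p=cv2.imread("pics/top0.png");c=calibration("top");hsv=cv2.cvtColor(p,cv2.COLOR_BGR2HSV)
v,u=np.nonzero((hsv[...,1]<70)&(hsv[...,2]>120));k=(u>258)&(u<360)&(v>180)&(v<212)
ray=np.stack([(u[k]-c["cx"])/c["fx"],(v[k]-c["cy"])/c["fy"],1+0*u[k]],-1)@c["rotation"].T
P=c["xyz"]+ray*((.018-c["xyz"][2])/ray[:,2:])
l=cv2.fitLine((P[:,:2]*1000).astype(np.float32),cv2.DIST_HUBER,0,.01,.01).ravel();print("bar",np.degrees(np.arctan2(l[1],l[0])),l[2:])
E
```

```text
top block [[-45.7, 43.7], [-24.6, 30.7]]
top rim [[-79.9, 75.8], [-85.1, 78.3]] rim z 0.01002653842203527 table z 0.0017983243378876246
 bed [[-158.9, 126.7], [-97.3, 99.4]] bedz 0.019717685480368452
 stop 371 [[143.0, 169.0], [-57.2, 58.1]]
 cleat -1 346 [[26.7, 118.4], [-94.2, -61.9]] ((634.7422485351562, 108.68179321289062), (105.28418731689453, 34.222496032714844), 84.43061065673828)
 cleat 1 368 [[21.0, 118.0], [62.8, 95.3]] ((477.96337890625, 125.31168365478516), (104.94593811035156, 33.55232620239258), 83.97248840332031)
 jaw 216 [[-227.3, -176.7], [-14.7, 17.6]]
side block [[-44.2, 44.7], [-28.7, 27.4]]
side rim [[-74.5, 74.8], [-70.6, 69.4]] rim z 0.00875315265999449 table z 0.0006190108916037107
 bed [[-159.8, 126.2], [-95.8, 101.1]] bedz 0.018924767215898974
 stop 356 [[138.1, 168.7], [-57.3, 57.2]]
 cleat -1 297 [[26.8, 118.8], [-92.3, -60.0]] ((632.6309814453125, 106.98542022705078), (109.18065643310547, 34.93962860107422), 84.26959228515625)
 cleat 1 296 [[28.9, 117.8], [64.9, 96.8]] ((476.0475769042969, 125.74452209472656), (103.58324432373047, 33.32588195800781), 84.66596221923828)
 jaw 375 [[-235.1, -181.6], [-12.5, 19.8]]
bar 83.882515 [546.33093   33.067024]
```

Request:
{"name": "send_rows", "arguments": {"plan": [[0,0,0,0,0.117],[0,0,0,0,0.117],[0,-0.0339,-0.0174,0,0],[0,-0.0339,-0.0174,0,0],[0,-0.0339,-0.0174,0,0],[0,-0.0339,-0.0174,0,0],[0,-0.0339,-0.0174,0,0],[0,-0.0339,-0.0174,0,0],[0,-0.0339,-0.0174,0,0],[0,-0.0339,-0.0174,0,0],[0,-0.0339,-0.0174,0,0],[0,-0.0339,-0.0174,0,0],[0,-0.0339,-0.0174,0,0],[0,-0.0339,-0.0174,0,0],[0,-0.0339,-0.0174,0,0],[0,-0.0339,-0.0174,0,0],[0,-0.0339,-0.0174,0,0],[0,0,0,0,0]]}}

```text
time_s: 1.6
position: [0.5042, 0.0438, 0.2367]
tcp_rot: [[-0.785, 0.62, 0.005], [0.62, 0.785, -0.003], [-0.006, 0.0, -1.0]]
force: [0.4, 1.1, 0.6]
opening: 1.003
grasp_force: 0.0
```

Request:
{"name": "send_rows", "arguments": {"plan": [[0,-0.0233,-0.0274,0,0],[0,-0.0233,-0.0274,0,0],[0,-0.0233,-0.0274,0,0],[0,-0.0233,-0.0274,0,0],[0,-0.0233,-0.0274,0,0],[0,-0.0233,-0.0274,0,0],[0,-0.0233,-0.0274,0,0],[0,-0.0233,-0.0274,0,0],[0,-0.0233,-0.0274,0,0],[0,-0.0233,-0.0274,0,0],[0,-0.0233,-0.0274,0,0],[0,-0.0233,-0.0274,0,0],[0,-0.0233,-0.0274,0,0],[0,0,0,0,0],[0,0,0,0,0]]}}

```text
time_s: 2.85
position: [0.5191, -0.4187, 0.2355]
tcp_rot: [[-0.787, 0.618, -0.001], [0.618, 0.787, 0.001], [0.001, 0.001, -1.0]]
force: [0.0, 0.8, -0.6]
opening: 0.996
grasp_force: 0.0
```

```bash
cat >> h.py <<'E'
def wcloud(d,c):
    v,u=np.mgrid[:d.shape[0],:d.shape[1]];x=(u-c["cx"])/c["fx"];y=(v-c["cy"])/c["fy"];t=np.hypot(x,y)+1e-9
    k=np.where(t<1.3,np.tan(np.minimum(t,1.3))/t,np.nan)*d
    return np.stack([x*k,y*k,d],-1)@c["rotation"].T+c["xyz"]
def wrist(name):
    c=calibration("wrist");p,d=capture("wrist");cv2.imwrite(f"pics/{name}.png",p);W=wcloud(d,c);W[d==0]=np.nan
    return p,d,c,W
E
python3 - <<'E'
from h import *
p,d,c,W=wrist("w1");w=W.reshape(-1,3);w=w[np.isfinite(w).all(1)];z=w[:,2]
C=np.array([.519,-.4165]);r=np.linalg.norm(w[:,:2]-C,axis=1)
print(np.median(z[(r>.055)&(r<.07)]),c["xyz"])
b=w[(r<.07)&(z>.018)&(z<.045)];print(len(b),ext(b,C,-38).round(1).tolist(),rect(b))
b=w[(r<.12)&(z>.005)&(z<.045)];print(len(b),ext(b,C,-38).round(1).tolist(),rect(b))
E
```

```text
0.3153877546096721 [ 0.45478729 -0.36832274  0.383995  ]
3540 [[-46.7, 42.3], [-26.1, 29.1]] (array([ 518.4, -414.1]), array([56.2, 90.3]), 52.01)
13316 [[-76.7, 72.6], [-68.5, 70.7]] (array([ 518.1, -414.4]), array([142.9, 151.9]), 51.91)
```

View pics/w1.png

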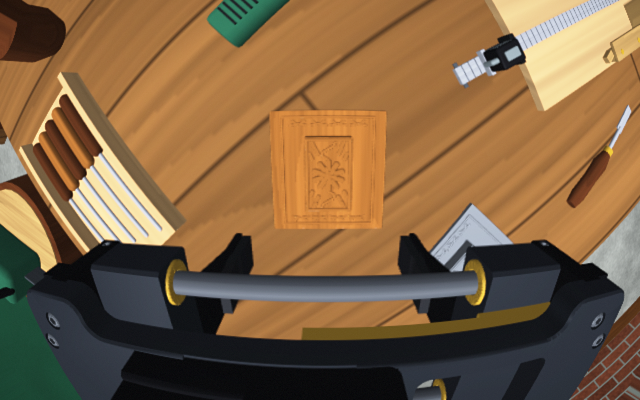

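The wrist view shows the carved panel at about (328,170), square to the tool, with its centre at (0.518, -0.414).

Request:
{"name": "send_rows", "arguments": {"plan": [[0,0.003,0.0026,0.03,0],[0,0,0,0.035,0],[0,0,0,0.035,0],[0,0,0,0.035,0],[0,0,0,0.03,0],[0,0,0,0.02,0],[0,0,0,0.013,0],[0,0,0,0.0125,0],[0,0,0,0,0],[0,0,0,0,0]]}}

```text
time_s: 3.73
position: [0.5193, -0.413, 0.0264]
tcp_rot: [[-0.789, 0.615, 0.0], [0.615, 0.789, 0.0], [-0.0, 0.0, -1.0]]
force: [0.3, -0.2, 0.9]
opening: 1.0
grasp_force: 0.0
```

Request:
{"name": "send_rows", "arguments": {"plan": [[0,0,0,0.0015,0],[255,0,0,0,0],[255,0,0,0,0],[255,0,0,0,0],[255,0,0,0,0],[255,0,0,0,0],[255,0,0,0,0],[255,0,0,0,0],[255,0,0,0,0],[255,0,0,0,0]]}}

```text
time_s: 4.57
position: [0.5188, -0.4137, 0.0248]
tcp_rot: [[-0.788, 0.615, -0.0], [0.615, 0.788, -0.0], [-0.0, -0.0, -1.0]]
force: [-1.0, -0.9, 2.3]
opening: 0.637
grasp_force: 30.0
```

Request:
{"name": "send_rows", "arguments": {"plan": [[255,0,0,-0.02,0],[255,0,0,-0.025,0],[255,0,0,-0.025,0],[255,0,0,-0.025,0.1123],[255,0,0,-0.025,0.1123],[255,0,0,0,0.1123],[255,0,0,0,0.1123],[255,0,0,0,0.1123],[255,0,0,0,0.1123],[255,0,0,0,0.1123],[255,0,0,0,0.1123],[255,0,0,0,0.1123],[255,0,0,0,0],[255,0,0,0,0]]}}

```text
time_s: 5.73
position: [0.5185, -0.4129, 0.1437]
tcp_rot: [[0.1, 0.995, -0.001], [0.995, -0.1, 0.001], [0.001, -0.001, -1.0]]
force: [0.1, -0.6, -2.4]
opening: 0.642
grasp_force: 30.0
```

Request:
{"name": "send_rows", "arguments": {"plan": [[255,0.02,-0.0015,0,0],[255,0.0328,-0.0015,0,0],[255,0.0328,-0.0015,0,0],[255,0.0328,-0.0015,0,0],[255,0.0328,-0.0015,0,0],[255,0.0328,-0.0015,0,0],[255,0.0328,-0.0015,0,0],[255,0.0328,-0.0015,0,0],[255,0.0328,-0.0015,0,0],[255,0.0328,-0.0015,0,0],[255,0.0328,-0.0015,0,0],[255,0.0328,-0.0015,0,0],[255,0.013,-0.0005,0,0],[255,0,0,0,0],[255,0,0,0,0]]}}

```text
time_s: 6.98
position: [0.541, -0.0195, 0.1445]
tcp_rot: [[0.099, 0.995, 0.0], [0.995, -0.099, -0.001], [-0.001, 0.0, -1.0]]
force: [-0.0, -0.3, -2.0]
opening: 0.639
grasp_force: 30.0
```

Run:
```python
from h import *
s=read_state();print(np.round(s["position"],4),np.round(s["tcp_rot"],3).tolist(),s["opening"])
p,d,c,W=wrist("w2")
t,dt=capture("top");cv2.imwrite("pics/top2.png",t)
np.savez("pics/w2.npz",W=W,d=d)
```

```text
[ 0.541  -0.0195  0.1445] [[0.099, 0.995, 0.0], [0.995, -0.099, -0.001], [-0.001, 0.0, -1.0]] 0.638899280484196
```

View pics/w2.png

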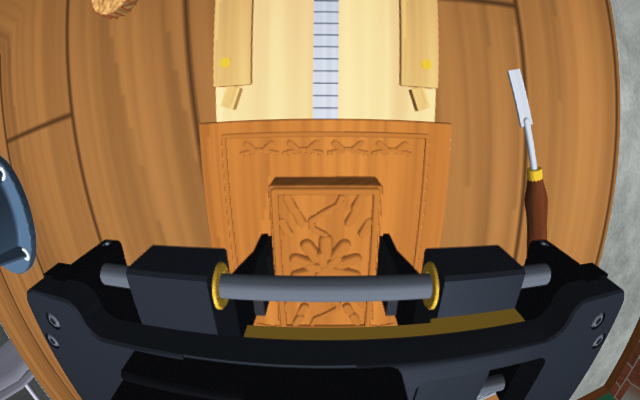

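The panel is held with its leading edge at row about 122, and the cleats show ahead at columns about 250 and 400. I measure both in the tool's axes.

```bash
cat > m.py <<'E'
from h import *
def meas(W):
    s=read_state();R=s["tcp_rot"];R=np.array(R);T=np.array(s["position"])
    w=W.reshape(-1,3);w=w[np.isfinite(w).all(1)];q=(w-T)@R*1000;z=w[:,2]*1000
    return q,z,T
def edge_line(q,m,side,x0,x1,n=8):
    xs=[];ys=[]
    for a in np.linspace(x0,x1,n+1)[:-1]:
        k=m&(q[:,0]>=a)&(q[:,0]<a+(x1-x0)/n)
        if k.sum()>8: xs.append(a+(x1-x0)/n/2);ys.append(np.percentile(q[k,1],2 if side<0 else 98))
    l=np.polyfit(xs,ys,1);return l
E
python3 - <<'E'
from m import *
W=np.load("pics/w2.npz")["W"];q,z,T=meas(W)
pz=z[(abs(q[:,0]-65)<8)&(abs(q[:,1])<50)];print("rim z",np.median(pz))
rm=(z>np.median(pz)-6)&(z<np.median(pz)+6)
for s in(-1,1): l=edge_line(q,rm,s,30,72);print("panel edge",s,l,np.polyval(l,50))
k=rm&(abs(q[:,1])<60);print("lead edge x",np.percentile(q[k,0],99.5))
lip=(z>30)&(z<46)&(q[:,0]>108)&(q[:,0]<205)
for s in(-1,1):
    m=lip&(s*q[:,1]>40)&(s*q[:,1]<110)
    print("lip",s,m.sum(),np.median(z[m]),"inner",edge_line(q,m,-s,110,200),"outer",edge_line(q,m,s,110,200), "at150",np.polyval(edge_line(q,m,-s,110,200),150))
m=(z>36)&(z<50)&(abs(q[:,1])<50)&(q[:,0]>170);print("stop face x",m.sum(),np.percentile(q[m,0],[1,3,50,99]))
m=(z>13)&(z<24)&(q[:,0]>95)&(q[:,0]<200)
for s in(-1,1): l=edge_line(q,m,s,85,115,3);print("bed edge",s,l,np.polyval(l,100))
p=cv2.imread("pics/w2.png");c=calibration("wrist")
hsv=cv2.cvtColor(p,cv2.COLOR_BGR2HSV);M=(hsv[...,1]<60)&(hsv[...,2]>100);M[118:]=0;M[:,:300]=0;M[:,350:]=0
s=read_state();b=W[M];b=b[np.isfinite(b).all(1)];b=(b-T)@np.array(s["tcp_rot"])*1000
for a in range(90,230,20):
    k=(b[:,0]>a)&(b[:,0]<a+20);print("bar",a+10,k.sum(),(np.percentile(b[k,1],2)+np.percentile(b[k,1],98))/2 if k.sum()>5 else None)
E
```

```text
rim z 128.32092728418962
panel edge -1 [ 4.77628309e-02 -7.17148937e+01] -69.32675211599812
panel edge 1 [-5.06741452e-02  6.88811428e+01] 66.34743555271207
lead edge x 76.94898312982806
lip -1 3142 37.074701301204996 inner [ 2.86881403e-03 -6.37941678e+01] outer [-3.85687822e-05 -9.58783579e+01] at150 -63.36384567257955
lip 1 3167 37.129148707686795 inner [4.17983925e-03 5.98053297e+01] outer [9.40518944e-03 9.14417194e+01] at150 60.43230554649416Traceback (most recent call last):
  File "<stdin>", line 11, in <module>
    return _quantile_unchecked(
        a, q, axis, out, overwrite_input, method, keepdims, weights)
    return _ureduce(a,
                    func=_quantile_ureduce_func,
    ...<5 lines>...
                    overwrite_input=overwrite_input,
                    method=method)
    r = func(a, **kwargs)
    result = _quantile(arr,
                       quantiles=q,
    ...<2 lines>...
                       out=out,
                       weights=wgt)
    slices_having_nans = np.isnan(arr[-1, ...])
                                  ~~~^^^^^^^^^
IndexError: index -1 is out of bounds for axis 0 with size 0
```

Request:
{"name": "send_rows", "arguments": {"plan": [[255,-0.004,0,0.02,0.005],[255,0,0,0.025,0],[255,0,0,0.025,0],[255,0,0,0.018,0],[255,0,0,0.009,0],[255,0,0,0.002,0],[255,0,0,0,0],[255,0,0,0,0]]}}

```text
time_s: 7.75
position: [0.5413, -0.0246, 0.0463]
tcp_rot: [[0.108, 0.994, 0.002], [0.994, -0.108, -0.001], [-0.0, 0.002, -1.0]]
force: [-0.0, 0.2, -2.3]
opening: 0.641
grasp_force: 30.0
```

Request:
{"name": "send_rows", "arguments": {"plan": [[255,0,0,0.001,0],[255,0,0,0.001,0],[255,0,0,0.001,0],[255,0,0,0,0],[255,0,0,0,0]]}}

```text
time_s: 8.17
position: [0.5405, -0.0238, 0.0428]
tcp_rot: [[0.107, 0.994, 0.0], [0.994, -0.107, -0.0], [-0.0, 0.0, -1.0]]
force: [0.5, -0.2, -2.3]
opening: 0.639
grasp_force: 30.0
```

Run:
```python
from m import *
p,d,c,W=wrist("w3")
q,z,T=meas(W)
pz=z[(abs(q[:,0]-65)<8)&(abs(q[:,1])<50)];print(T,"rim z",np.median(pz),"bed z",np.median(z[(abs(q[:,0]-100)<8)&(abs(q[:,1])<40)&(z>5)]))
rm=(z>np.median(pz)-4)&(z<np.median(pz)+6)
for s in(-1,1): l=edge_line(q,(z>22)&(z<32),s,35,70);print("panel edge",s,l,np.polyval(l,50))
lip=(z>30)&(z<46)
for s in(-1,1):
    m=lip&(s*q[:,1]>40)&(s*q[:,1]<110)
    l=edge_line(q,m,-s,115,200);print("lip",s,m.sum(),l,np.polyval(l,120))
cv2.imwrite("pics/c3.png",cv2.resize(p[:250,120:520],(800,500)))
```

```text
[ 0.54052446 -0.02378957  0.04279314] rim z 26.64025991838154 bed z 18.307548324734913
panel edge -1 [ 3.8219117e-02 -7.0589800e+01] -68.67884417622477
panel edge 1 [ -2.96989985 241.68140571] 93.18641308182652
lip -1 4024 [-0.65555122 19.96520262] -58.70094348810278
lip 1 4065 [  0.67017167 -25.37649799] 55.044102907245204
```

View pics/c3.png

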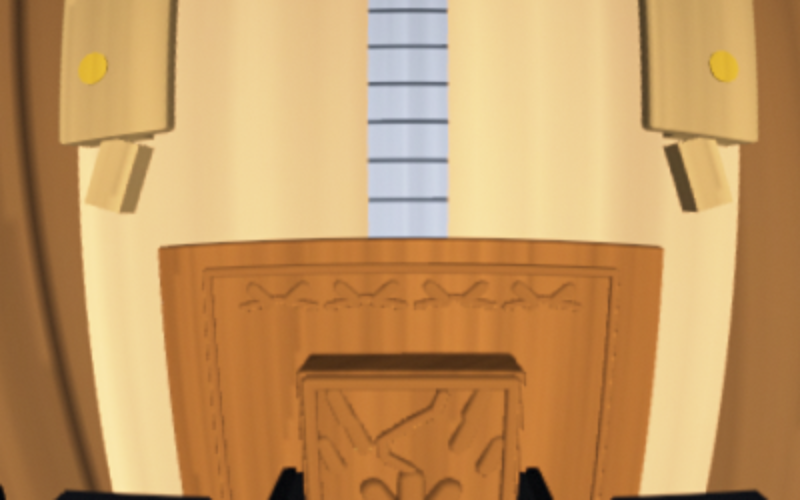

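The panel's leading corners sit at columns 160 and 662, and the lead-ins at 153 and 665, so the panel is centred. It lies a fraction of a millimetre above the bed, so I slide it in.

Request:
{"name": "send_rows", "arguments": {"plan": [[255,0.005,0,0.0004,0],[255,0.01,0,0,0],[255,0.01,0,0,0],[255,0.01,0,0,0],[255,0.01,0,0,0],[255,0.01,0,0,0],[255,0.005,0,0,0],[255,0,0,0,0],[255,0,0,0,0]]}}

```text
time_s: 8.97
position: [0.5473, 0.0379, 0.0427]
tcp_rot: [[0.107, 0.994, 0.001], [0.994, -0.107, 0.001], [0.001, 0.001, -1.0]]
force: [1.4, 1.4, 5.6]
opening: 0.639
grasp_force: 30.0
```

Request:
{"name": "send_rows", "arguments": {"plan": [[255,0.008,0,0,0],[255,0.01,0,0,0],[255,0.01,0,0,0],[255,0.01,0,0,0],[255,0.01,0,0,0],[255,0.01,0,0,0],[255,0.008,0,0,0],[255,0,0,0,0],[255,0,0,0,0]]}}

```text
time_s: 9.72
position: [0.5541, 0.1039, 0.0427]
tcp_rot: [[0.107, 0.994, 0.001], [0.994, -0.107, 0.002], [0.002, 0.001, -1.0]]
force: [0.1, 3.1, 5.8]
opening: 0.639
grasp_force: 30.0
```

Run:
```python
from m import *
p,d,c,W=wrist("w4")
cv2.imwrite("pics/c4.png",cv2.resize(p[:250,120:520],(800,500)))
s=read_state();print(s["position"],s["force"])
```

```text
[0.5541676  0.1038851  0.04275302] [0.77098866 2.05893587 4.65064498]
```

View pics/c4.png

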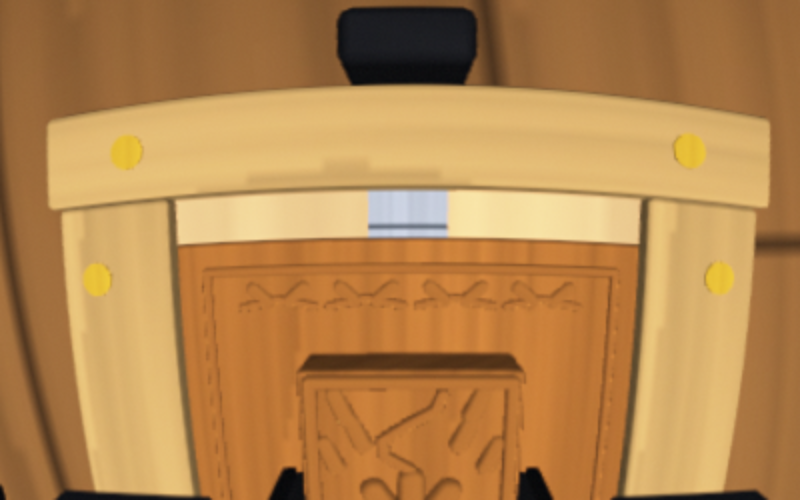

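The panel is under both lips and square. A gap of about 12 mm to the stop remains (rows 190–242).

Request:
{"name": "send_rows", "arguments": {"plan": [[255,0.005,0,0,0],[255,0.004,0,0,0],[255,0.002,0,0,0],[255,0.001,0,0,0],[255,0,0,0,0]]}}

```text
time_s: 10.18
position: [0.5553, 0.1142, 0.0428]
tcp_rot: [[0.107, 0.994, 0.0], [0.994, -0.107, -0.0], [-0.0, 0.0, -1.0]]
force: [-1.0, -2.5, 6.7]
opening: 0.638
grasp_force: 30.0
```

Request:
{"name": "send_rows", "arguments": {"plan": [[255,0.001,0,0,0],[255,0.001,0,0,0],[255,0,0,0,0]]}}

```text
time_s: 10.43
position: [0.5555, 0.1159, 0.0428]
tcp_rot: [[0.107, 0.994, 0.0], [0.994, -0.107, -0.0], [-0.0, 0.0, -1.0]]
force: [0.1, -4.4, 6.4]
opening: 0.639
grasp_force: 30.0
```

Request:
{"name": "send_rows", "arguments": {"plan": [[255,0.001,0,0,0],[255,0.001,0,0,0],[255,0,0,0,0]]}}

```text
time_s: 10.68
position: [0.5556, 0.117, 0.0428]
tcp_rot: [[0.106, 0.994, 0.0], [0.994, -0.106, -0.002], [-0.002, 0.0, -1.0]]
force: [-1.1, -7.6, 6.4]
opening: 0.637
grasp_force: 30.0
```

Request:
{"name": "send_rows", "arguments": {"plan": [[255,0.0015,0,0,0],[255,0.0015,0,0,0],[255,0,0,0,0]]}}

```text
time_s: 10.93
position: [0.5557, 0.1171, 0.0428]
tcp_rot: [[0.105, 0.994, -0.001], [0.994, -0.105, -0.006], [-0.006, -0.001, -1.0]]
force: [-2.6, -19.2, 8.1]
opening: 0.64
grasp_force: 30.0
```

Run:
```python
from m import *
p,d,c,W=wrist("w5")
cv2.imwrite("pics/c5.png",cv2.resize(p[:250,120:520],(800,500)))
```

```text
(no output)
```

View pics/c5.png

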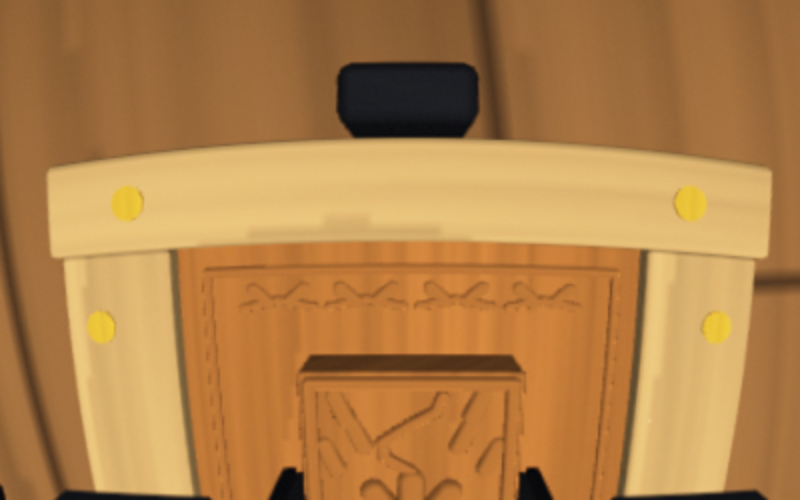

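The panel is home: no gap shows at row 245 and the force is 19 N. I relax, release, rise and go back over the jaw.

Request:
{"name": "send_rows", "arguments": {"plan": [[255,-0.0025,0,-0.0005,0],[50,0,0,0,0],[50,0,0,0,0],[50,0,0,0,0],[50,0,0,-0.005,0],[50,0,0,-0.02,0],[50,0,0,-0.035,0],[50,0,0,-0.04,0],[50,0,0,-0.04,0],[50,-0.02,0,0,0],[50,-0.035,0,0,0],[50,-0.035,0,0,0],[50,-0.035,0,0,0],[50,-0.035,0,0,0],[50,-0.035,0,0,0],[50,-0.035,0,0,0],[50,-0.035,0,0,0],[50,0,0,0,0],[50,0,0,0,0]]}}

```text
time_s: 12.57
position: [0.5273, -0.147, 0.1829]
tcp_rot: [[0.111, 0.994, 0.001], [0.994, -0.111, 0.0], [0.0, 0.001, -1.0]]
force: [-0.1, 1.4, -0.2]
opening: 0.806
grasp_force: 0.0
```

Run:
```python
from m import *
p,d,c,W=wrist("w6");q,z,T=meas(W);print(T)
m=(abs(q[:,1])<35)&(abs(q[:,0])<60)&(z>45)&(z<85);print(m.sum(),np.percentile(q[m],[1,50,99],axis=0).round(1).tolist(),np.median(z[m]))
m2=m&(z>60);print("top",m2.sum(),np.percentile(q[m2],[1,50,99],axis=0).round(1).tolist(),rect(q[m2]/1000))
cv2.imwrite("pics/c6.png",p)
```

```text
[ 0.52710499 -0.14551489  0.18270601]
1740 [[-30.9, -19.7, 112.9], [1.8, -1.0, 117.4], [19.6, 17.3, 136.4]] 65.26431896867257
top 1217 [[-25.5, -14.2, 112.7], [-5.4, -0.6, 116.7], [11.9, 12.3, 121.5]] (array([-8.6, -0.9]), array([41.4, 26.8]), 0.51)
```

View pics/c6.png

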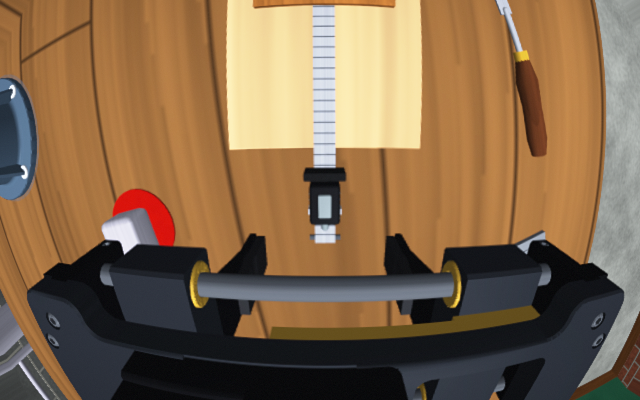

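The jaw stands at about (323,200), its body centre 8 mm behind the TCP. I grip it across its body.

Request:
{"name": "send_rows", "arguments": {"plan": [[50,-0.008,-0.001,0.03,0],[50,0,0,0.035,0],[50,0,0,0.03,0],[50,0,0,0.025,0],[50,0,0,0.0105,0],[50,0,0,0,0],[255,0,0,0,0],[255,0,0,0,0],[255,0,0,0,0],[255,0,0,0,0],[255,0,0,0,0],[255,0,0,0,0],[255,0,0,0,0],[255,0,0,0,0],[255,0,0,0,0],[255,0,0,0,0]]}}

```text
time_s: 13.95
position: [0.5261, -0.1538, 0.0525]
tcp_rot: [[0.107, 0.994, 0.001], [0.994, -0.107, -0.001], [-0.0, 0.001, -1.0]]
force: [1.8, 0.2, 2.7]
opening: 0.32
grasp_force: 30.0
```

Request:
{"name": "send_rows", "arguments": {"plan": [[255,0.006,0,0,0],[255,0.012,0,0,0],[255,0.014,0,0,0],[255,0.014,0,0,0],[255,0.014,0,0,0],[255,0.014,0,0,0],[255,0.014,0,0,0],[255,0.014,0,0,0],[255,0.014,0,0,0],[255,0.014,0,0,0],[255,0.014,0,0,0],[255,0.008,0,0,0],[255,0.004,0,0,0],[255,0,0,0,0]]}}

```text
time_s: 15.12
position: [0.5427, 0.0032, 0.0525]
tcp_rot: [[0.107, 0.994, 0.001], [0.994, -0.107, 0.001], [0.001, 0.001, -1.0]]
force: [2.9, 2.7, 5.6]
opening: 0.315
grasp_force: 30.0
```

Request:
{"name": "send_rows", "arguments": {"plan": [[255,0.002,0,0,0],[255,0.002,0,0,0],[255,0.0015,0,0,0],[255,0,0,0,0]]}}

```text
time_s: 15.45
position: [0.5432, 0.0069, 0.0525]
tcp_rot: [[0.108, 0.994, 0.001], [0.994, -0.108, -0.0], [-0.0, 0.001, -1.0]]
force: [0.6, -1.7, 5.8]
opening: 0.318
grasp_force: 30.0
```

Run:
```python
from m import *
p,d,c,W=wrist("w7")
cv2.imwrite("pics/c7.png",cv2.resize(p[60:310,120:520],(800,500)))
print(read_state()["force"])
```

```text
[ 1.5221801  -0.54696702  5.13677717]
```

View pics/c7.png

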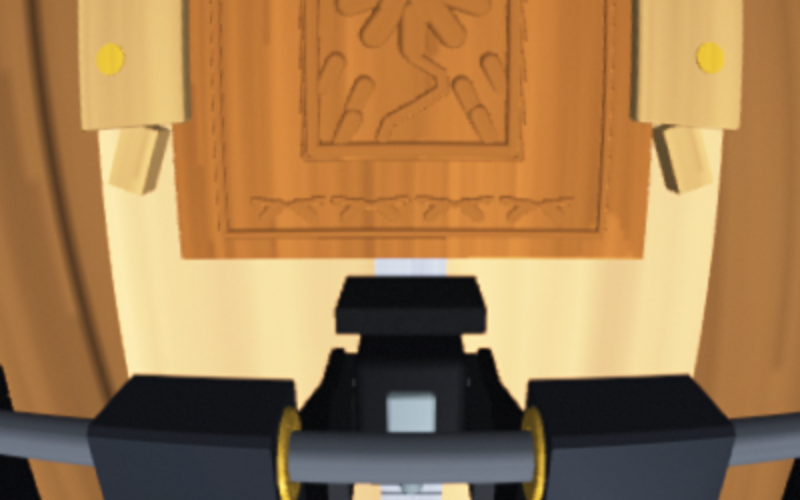

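The pad face (row 278) is still a few mm short of the panel's edge (row 258), and the panel is still home.

Request:
{"name": "send_rows", "arguments": {"plan": [[255,0.0015,0,0,0],[255,0.0015,0,0,0],[255,0.001,0,0,0],[255,0,0,0,0],[255,0,0,0,0]]}}

```text
time_s: 15.92
position: [0.5436, 0.0106, 0.0525]
tcp_rot: [[0.108, 0.994, 0.001], [0.994, -0.108, -0.0], [-0.0, 0.001, -1.0]]
force: [0.8, -0.8, 5.8]
opening: 0.323
grasp_force: 30.0
```

Request:
{"name": "send_rows", "arguments": {"plan": [[255,0.001,0,0,0],[255,0.001,0,0,0],[255,0.001,0,0,0],[255,0,0,0,0],[255,0,0,0,0]]}}

```text
time_s: 16.33
position: [0.5439, 0.0134, 0.0525]
tcp_rot: [[0.108, 0.994, 0.001], [0.994, -0.108, -0.0], [-0.0, 0.001, -1.0]]
force: [0.6, -2.6, 5.2]
opening: 0.322
grasp_force: 30.0
```

Request:
{"name": "send_rows", "arguments": {"plan": [[255,0.001,0,0,0],[255,0.001,0,0,0],[255,0,0,0,0],[255,0,0,0,0]]}}

```text
time_s: 16.67
position: [0.544, 0.0146, 0.0525]
tcp_rot: [[0.107, 0.994, 0.001], [0.994, -0.107, -0.002], [-0.002, 0.001, -1.0]]
force: [-0.9, -6.0, 6.3]
opening: 0.322
grasp_force: 30.0
```

Request:
{"name": "send_rows", "arguments": {"plan": [[255,0.001,0,0,0],[255,0.001,0,0,0],[255,0,0,0,0],[255,0,0,0,0]]}}

```text
time_s: 17.0
position: [0.5441, 0.0156, 0.0525]
tcp_rot: [[0.107, 0.994, 0.0], [0.994, -0.107, -0.003], [-0.003, 0.001, -1.0]]
force: [-1.2, -10.0, 5.7]
opening: 0.319
grasp_force: 30.0
```

Request:
{"name": "send_rows", "arguments": {"plan": [[255,0.001,0,0,0],[255,0.001,0,0,0],[255,0.001,0,0,0],[255,0,0,0,0],[255,0,0,0,0]]}}

```text
time_s: 17.42
position: [0.5443, 0.0172, 0.0525]
tcp_rot: [[0.106, 0.994, -0.0], [0.994, -0.106, -0.005], [-0.005, 0.0, -1.0]]
force: [-2.6, -16.0, 7.3]
opening: 0.315
grasp_force: 30.0
```

The force is about 16 N on the tool, so the jaw is snug. I release and lift away.

Request:
{"name": "send_rows", "arguments": {"plan": [[255,0,0,0,0],[100,0,0,0,0],[100,0,0,0,0],[100,0,0,0,0],[100,0,0,0,0],[100,0,0,-0.02,0],[100,0,0,-0.035,0],[100,0,0,-0.04,0],[100,0,0,-0.03,0],[100,-0.03,0,0,0],[100,-0.03,0,0,0],[100,0,0,0,0],[100,0,0,0,0]]}}

```text
time_s: 18.5
position: [0.5374, -0.0391, 0.177]
tcp_rot: [[0.11, 0.994, -0.001], [0.994, -0.11, 0.001], [0.001, -0.001, -1.0]]
force: [-0.6, 0.7, 0.2]
opening: 0.609
grasp_force: 0.0
```

Run:
```python
from m import *
p,d,c,W=wrist("w8");t,_=capture("top");s,_=capture("side")
a=cv2.resize(p[:300,100:540],(440,300));b=cv2.resize(s[120:270,250:400],(300,300))
cv2.imwrite("pics/c8.png",np.hstack([a,b]))
a=cv2.absdiff(t,cv2.imread("pics/top0.png")).max(2)
for n,(x,y) in dict(blank=(188,190),gouge=(330,126),grinder=(415,286),wheel=(238,266)).items(): print(n,a[y-20:y+20,x-25:x+25].mean().round(1))
print(read_state()["force"],read_state()["position"])
```

```text
blank 14.4
gouge 23.5
grinder 11.5
wheel 78.0
[ 0.01653558 -0.15929579 -0.16071109] [ 0.53728029 -0.03757415  0.17659435]
```

View pics/c8.png

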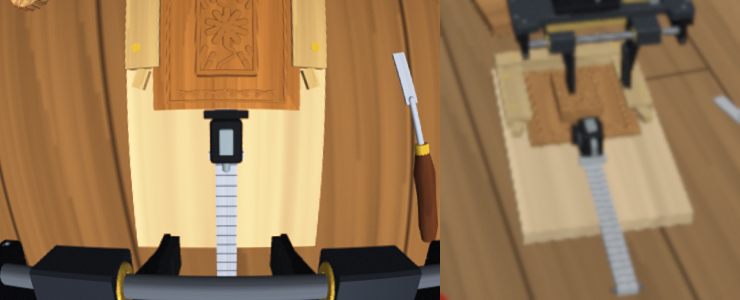

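The jaw's pad (row 112) is up against the panel's free end (row 107). The panel is under the cleats, and nothing touches the gripper. The bystanders look undisturbed; the large image difference at the flap wheel is the arm covering it in the top view.

```bash
python3 -c "from rig import hand_in;print(hand_in())"
```

```text
the job is handed in; nothing more can be done
None
```

The panel is home against the end stop and the jaw is left snug on its free end; I put the jaw's last push at about 13 N. The job is handed in, but no verdict came back.

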